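Screw the storage canister's lid down snug

ROBOT

A 6-joint arm with a two-finger parallel gripper is mounted at the origin on a cart in front of the work surface, level with it; the furniture and walls round the work are solid. World frame = base frame: x ahead of the robot, y to its left, z up, the work surface at z = 0. Lengths are in m, angles in degrees, forces in N, time in s.
With the tool pointing down it reaches from about 0.3 to 0.75 m from the base axis. Payload 8.5 kg.
Tool frame: the origin (TCP) lies midway between the tips of the shut fingers; the grasp point (between the pads) lies 19 mm behind it (env.pinch_z is the z of the grasp point in the tool frame, in m); z points along the fingers, y is the line along which they close (so a half turn about z gives the same grasp; the last joint's range is limited). The gripper opens to 85 mm and grips with 20 to 120 N. Pads are 22 mm wide; open, the fingers measure 114 mm over their backs; the gripper's body (76 mm by 85 mm) begins 54 mm behind the grasp point. The pads swing forward as they close: fully open they stand 13 mm farther back than shut.
Start: joints at [51.205, 21.807, 74.336, -0, 83.858, -12.336], TCP at [0.245, 0.492, 0.231] pointing down, gripper open.
Joint ranges: [-178.18, 178.18], [-50.72, 133.34], [12.68, 142.11], [-81.47, 261.47], [9.98, 163.14], [-165.26, 165.26]. Speed limits (degrees/s): [136.94, 136.94, 180, 180, 180, 180].

INTERFACE

Orientations are given as a 3x3 rotation matrix whose columns are the frame's x, y, z axes.
In Python, from rig import env gives the robot as it stands.
- The arm moves only by the tool arm_command, never from a script. Its argument "deltas" is a list of rows, each an object of numbers: "rx", "ry", "rz": the turn, a rotation vector about the tool's x, y, z in rad; "dx", "dy", "dz": the shift along the tool's x, y, z in m; "fingers": the finger opening in m, from 0 to 0.0854. In form: [{"rx": .., "ry": .., "rz": .., "dx": .., "dy": .., "dz": .., "fingers": ..}, ...]. A call has 1 to 12 rows; each row shifts and turns the commanded pose from where the row before left it, along the tool's axes as they then stand; what a row does not reach is not made up. A row lasts 1/10 s, in which the tool goes at most 50 mm and 8.59 degrees, less where a joint would pass 70% of its speed; a pose out of reach is approached as far as the arm can. A call is refused whole if a number of a shift passes 0.05 or a number of a turn 0.15, either way. A call with a gripper value outside its range is refused whole. The fingers move at their own pace and stop on an object; "squeeze" is the grip in N (left out, the last holds). Time passes only in rows, so rows that do not move let the fingers close. It gives the time, the measured TCP pose, the force, the opening and the grip force at its end, in the units of the state.
- env.observe(): the state, without advancing time (a new reading comes with each control period).
- env.get_image(name): name is "side" or "top" or "wrist"; returns a dict with "color" (420x560x3 uint8, blue, green, red), "camera_matrix" (3x3 intrinsics, pixels), "k1" (the pictures are not rectified: a ray, as slopes to the right and down, at radius r is drawn at 1 + k1 r^2 times it, then the intrinsics apply), "eye" and "orientation" of the camera in the world. Camera axes: x right, y up, looking along -z (the intrinsics and any distortion apply to the point x, -y, -z); pixel columns grow to the right and rows downward; lengths in m; the calibration is good to about 2 mm. A picture is of the moment at which its call begins. There is no depth.
- env.close_job(): hands the job in; it is judged then, once.
Trained networks look in a picture, given as the dict that the camera call returned (one of the last four; its "shot" number tells which), for a name from the list of things; names that differ only in an ending like _2 or _b are one class to them, and where a whole thing is asked for, a point or a joint stands for the part that bears it (a point fixed in the world has none). Each returns a list of dicts, best first, with "p" (0 to 1); they miss things now and then, are a little off and sometimes report something else, mostly with a low value. They report only what shows in the picture. A call takes as long as a camera call.
- env.look_for(query, picture): "box" ([left, top, right, bottom] in pixels, round what is visible of it).
- env.tip_of(query, picture): "location" ([column, row] in pixels: a listed point, or the origin of a listed thing).
The state is a dict: "time_s": time; "q": joint angles; "qvel": joint speeds; "joint_efforts": joint torques, N m; "position": TCP position; "tool_rot": TCP orientation; "ft_force": force on the tool from outside, world axes, zero at the start; "wrist_torque": the same for the moment, N m; "grip_width": finger opening in m; "gripper_force": force on a finger pad.
Only numpy, scipy, OpenCV 4.12 (cv2) and the standard library are available. Lean on these libraries where they do the work, as an engineer would, in place of code of your own. Each camera call takes 0.05 s, during which the arm holds its last target. There are 200 camera calls.

TASK

The blue lid of the storage canister is only loosely on. Screw it down clockwise until it is hand-snug on its rubber seal, feeling for the torque to rise, but do not overtighten it; then let go. Do not disturb the tin, the pepper mill or the spice jar.

Things in the scene. Friction and masses are not known exactly. Their poses are not given: they have to be found in the camera images.
- canister: Brushed-aluminium canister with a light wood band, 90 mm diameter, fixed to the worktop by a black suction foot (112 mm diameter). Origin: centre of the underside, z up. Sides rise 118 mm, then round in to a shoulder at 136 mm and a 50 mm neck, so fingers have room round the lid. An equally immovable twin with an orange lid, already closed, stands beside it.
- mouth (a point): Centre of the canister's mouth, its rim 157 mm above its underside. The rubber seal in the lid drags on it once they meet; each newton of that contact adds 0.02 N m to the torque. Snug: a rise of about 0.25 N m over the free-running torque (12 N). Under 0.08 N m (4 N) of rise is too loose; 0.48 N m (24 N) is overtightened.
- lid: Blue ribbed screw lid on the canister, 60 mm diameter, 38 mm high, gripped across its diameter from above. Origin: centre of its underside, on the canister's axis, z up; its yaw turns with it. It stays on its thread. Clockwise seen from above closes it, and it sinks 1.9 mm per radian (12 mm a turn): let the hand sink with it. Let go, it springs back at most to 10 N on the rim and stays.
- lid_top (a point): Centre of the lid's top, 38 mm above its underside. The lid starts 1.6 to 4.4 rad short of where its hidden seal meets the rim. That point varies by 0.8 rad either way and cannot be seen (the seal sits differently each time). Until then dry thread friction of about 0.2 N m opposes any turning, either way; after it a springy torque that grows by 0.6 N m per radian adds to it.
- tin: Loose food tin standing upright on the worktop, 75 mm diameter, 58 mm high. Origin: centre of its underside. (A tall cupboard fills the left side of the worktop, beyond about x = 0.38 m, y = 0.34 m: an arm that starts out on the left should draw back before it swings to the front.)
- mill: Loose brown wooden pepper mill, 58 mm diameter, 150 mm high, standing behind the canisters. Origin: centre of its underside.
- spice_jar: Loose glass spice jar with a red cap, 45 mm diameter, 106 mm high, standing behind the canisters. Origin: centre of its underside.

How it is judged:
By the outcome, as a careful person would: the job done as asked, in the order asked, and still so for the second after the job is handed in, with the robot touching nothing.
It also fails if it takes over 72 s, if anything falls off the work surface, if the arm or the gripper's body presses on something with over 40 N, if the wrist force passes 120 N, or if a joint passes its speed limit or range.

## Working session

There is one attempt and no reset: what is moved stays moved. The work goes in short steps, Python scripts to look and compute and a tool call to move; the robot and the scene stay as the last step left them, time stands still between calls to the robot, and variables do not carry over. Pictures are saved under pics/ and viewed, at most 10 in all, crops included, and the job is handed in when it is done.

Besides the shell and the picture viewer there is one more tool, called after ">>>" as name(argument=value, ...), one argument or row to a line, values as JSON. arm_command: Moves the arm, as the interface text tells. Its arguments: {"type":"object","properties":{"deltas":{"type":"array"},"squeeze":{"type":"number"}},"required":["deltas"]}

```bash
mkdir -p pics; ls
cat > h.py <<'E'
import numpy as np, cv2
from rig import env
def ray(im,px):
    K=im["camera_matrix"];u=(px[0]-K[0,2])/K[0,0];v=(px[1]-K[1,2])/K[1,1]
    rd=np.hypot(u,v);r=rd
    for _ in range(30): r=rd/(1+im["k1"]*r*r)
    s=r/rd if rd>0 else 1
    d=np.array(im["orientation"])@np.array([u*s,-v*s,-1.0]);return np.array(im["eye"]),d/np.linalg.norm(d)
def at_z(im,px,z):
    o,d=ray(im,px);return o+d*(z-o[2])/d[2]
def tri(rs):
    A=0;b=0
    for o,d in rs:
        P=np.eye(3)-np.outer(d,d);A=A+P;b=b+P@o
    return np.linalg.solve(A,b)
E
python3 - <<'E'
from h import *
s=env.observe();print({k:np.round(v,3) for k,v in s.items()})
for n in("side","top"):
    im=env.get_image(n);im={k:(np.array(v) if k in("camera_matrix","orientation","eye") else v) for k,v in im.items()}
    cv2.imwrite(f"pics/{n}0.png",im["color"]);print(n,im["eye"].round(3))
    for q in("lid_top","lid","mouth","canister","tin","mill","spice_jar"):
        print(q,[(np.round(t["location"],1),round(t["p"],2)) for t in env.tip_of(q,im)[:3]],[(np.round(t["box"]),round(t["p"],2)) for t in env.look_for(q,im)[:3]])
E
```

```text
pics
{'time_s': np.float64(0.0), 'q': array([ 5.1206e+01,  2.1842e+01,  7.4385e+01,  1.0000e-03,  8.3856e+01,
       -1.2335e+01]), 'qvel': array([-0.093, -0.026,  0.013, -0.038,  0.072, -0.038]), 'joint_efforts': array([ 1.0000e-03, -4.4846e+01, -2.3128e+01, -0.0000e+00,  5.0000e-03,
       -0.0000e+00]), 'position': array([0.245, 0.492, 0.231]), 'tool_rot': array([[-0.895,  0.446, -0.001],
       [ 0.446,  0.895, -0.001],
       [ 0.   , -0.001, -1.   ]]), 'ft_force': array([-0.32 ,  0.913, -0.087]), 'wrist_torque': array([-0.013, -0.009,  0.012]), 'gripper_force': np.float64(0.0), 'grip_width': np.float64(0.085)}
side [ 0.299 -0.665  0.588]
lid_top [(array([284.8, 228.8]), 0.78)] [(array([272., 223., 302., 248.]), 0.85)]
lid [(array([282.1, 243.5]), 0.81)] [(array([269., 222., 306., 252.]), 0.77)]
mouth [(array([285.8, 238.2]), 0.77)] [(array([256., 220., 314., 319.]), 0.59)]
canister [(array([284.1, 294.6]), 0.97)] [(array([256., 217., 310., 320.]), 0.68)]
tin [(array([219.8, 270.6]), 0.72)] [(array([201., 244., 236., 282.]), 0.78)]
mill [(array([324.5, 239.2]), 0.96)] [(array([316., 192., 345., 251.]), 0.77)]
spice_jar [(array([360.4, 261.1]), 0.83)] [(array([350., 219., 373., 268.]), 0.67)]
top [0.439 0.014 0.961]
lid_top [(array([351. , 236.1]), 0.82)] [(array([335., 221., 366., 248.]), 0.64)]
lid [(array([350. , 232.3]), 0.57)] [(array([337., 217., 370., 249.]), 0.62)]
mouth [(array([347.8, 232.4]), 0.6)] [(array([316., 214., 366., 267.]), 0.93)]
canister [(array([280.9, 291.4]), 0.74), (array([338.3, 236.2]), 0.57)] [(array([313., 214., 365., 266.]), 0.88)]
tin [(array([279.4, 291. ]), 0.65)] [(array([260., 276., 291., 306.]), 0.7)]
mill [(array([274.1, 168.9]), 0.77)] [(array([263., 142., 284., 181.]), 0.92)]
spice_jar [(array([314.6, 157.7]), 0.95)] [(array([305., 135., 330., 165.]), 0.87)]
```

View pics/side0.png

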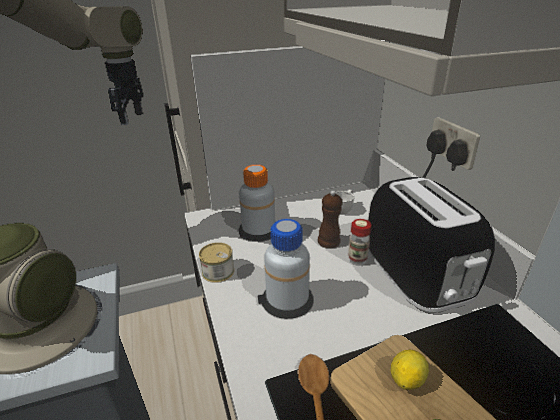

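View pics/top0.png

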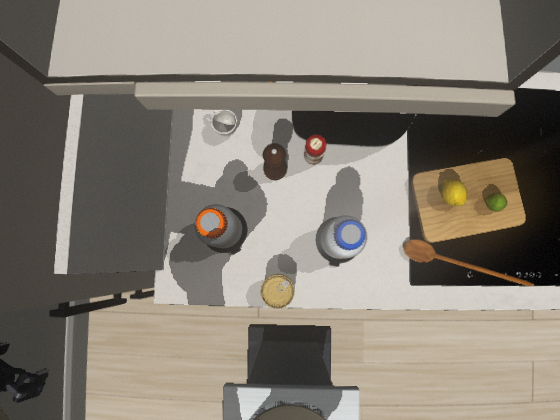

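```bash
cat >> h.py <<'E'
def shot(n):
    im=env.get_image(n)
    for k in("camera_matrix","orientation","eye"): im[k]=np.array(im[k])
    return im
E
python3 - <<'E'
from h import *
S=shot("side");T=shot("top")
for n,a,b in(("lid_top",(284.8,228.8),(351,236.1)),("lid",(282.1,243.5),(350,232.3)),("mill",(324.5,239.2),(274.1,168.9)),("jar",(360.4,261.1),(314.6,157.7)),("tin",(219.8,270.6),(279.4,291)),("can",(284.1,294.6),(338.3,236.2))):
    print(n,tri([ray(S,a),ray(T,b)]).round(4), at_z(S,a,0).round(3),at_z(T,b,0).round(3))
for z in(.19,.198,.205):print(z,at_z(S,(284.8,228.8),z).round(4),at_z(T,(351,236.1),z).round(4))
print(env.pinch_z)
cv2.imwrite("pics/c.png",np.hstack([cv2.resize(S["color"][180:330,200:400],(400,300),interpolation=2),cv2.resize(T["color"][180:330,220:420],(400,300),interpolation=2)]))
E
```

```text
lid_top [ 0.4945 -0.1074  0.1835] [0.584 0.145 0.   ] [ 0.507 -0.136  0.   ]
lid [ 0.4966 -0.1084  0.1511] [0.554 0.085 0.   ] [ 0.516 -0.134  0.   ]
mill [0.662  0.0521 0.0089] [0.664 0.063 0.   ] [0.667 0.052 0.   ]
jar [ 7.016e-01 -4.850e-02  2.000e-04] [ 0.707 -0.049  0.   ] [ 0.697 -0.047  0.   ]
tin [0.3779 0.0312 0.0052] [0.382 0.037 0.   ] [0.374 0.032 0.   ]
can [ 0.4993 -0.1027  0.0113] [ 0.497 -0.091  0.   ] [ 0.506 -0.106  0.   ]
0.19 [ 0.4917 -0.1164  0.19  ] [ 0.4937 -0.1063  0.19  ]
0.198 [ 0.4878 -0.1275  0.198 ] [ 0.4932 -0.1051  0.198 ]
0.205 [ 0.4844 -0.1371  0.205 ] [ 0.4927 -0.104   0.205 ]
-0.0187
```

View pics/c.png

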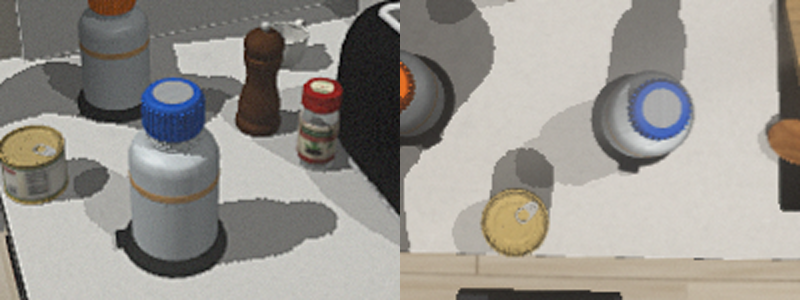

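The blue lid's top is at about (286,227) in the side view and (350,234) in the top view. The orange twin is to the left, the tin is at the front and the mill and jar are behind. First I draw back, rise, then swing round.

>>> arm_command(
  deltas=[
    {"dx": -0.002, "dy": -0.035, "dz": -0.0175},
    {"dx": -0.002, "dy": -0.035, "dz": -0.0175},
    {"dx": -0.002, "dy": -0.035, "dz": -0.0175},
    {"dx": -0.002, "dy": -0.035, "dz": -0.0175},
    {"dx": -0.027, "dy": -0.0185},
    {"dx": -0.027, "dy": -0.0185},
    {"dx": -0.027, "dy": -0.0185},
    {"dx": -0.027, "dy": -0.0185},
    {"dx": -0.027, "dy": -0.0185},
    {"dx": -0.027, "dy": -0.0185},
    {"dx": -0.027, "dy": -0.0185},
    {},
  ],
)

```text
invalid input
```

Run:
```python
from h import *
s=env.observe();print({k:np.round(v,3) for k,v in s.items()})
S=shot("side");T=shot("top")
print(tri([ray(S,(286.5,226.5)),ray(T,(350,234))]).round(4))
for i,n in((S,"s"),(T,"t")):
    m=cv2.inRange(cv2.cvtColor(i["color"],cv2.COLOR_BGR2HSV),(108,120,50),(125,255,255));k,l,st,c=cv2.connectedComponentsWithStats(m);j=1+st[1:,4].argmax();print(n,st[j],c[j])
```

```text
{'time_s': np.float64(1.6), 'q': array([ 5.1207e+01,  2.1805e+01,  7.4335e+01, -1.0000e-03,  8.3859e+01,
       -1.2337e+01]), 'qvel': array([ 0.031,  0.068,  0.049,  0.004, -0.041, -0.057]), 'joint_efforts': array([-0.0000e+00, -4.4833e+01, -2.3146e+01, -0.0000e+00,  1.0000e-03,
        0.0000e+00]), 'position': array([0.245, 0.492, 0.231]), 'tool_rot': array([[-0.895,  0.446,  0.   ],
       [ 0.446,  0.895,  0.   ],
       [-0.   ,  0.   , -1.   ]]), 'ft_force': array([ 0.687, -0.17 ,  0.327]), 'wrist_torque': array([-0.007, -0.025,  0.018]), 'gripper_force': np.float64(0.0), 'grip_width': np.float64(0.085)}
[ 0.4985 -0.1051  0.1862]
s [270 219  32  32 654] [285.89755352 236.97553517]
t [338 221  27  28 228] [351.31140351 237.40350877]
```

>>> arm_command(
  deltas=[
    {"rx": 0, "ry": 0, "rz": 0, "dx": -0.002, "dy": -0.035, "dz": -0.0175, "fingers": 0.085},
    {"rx": 0, "ry": 0, "rz": 0, "dx": -0.002, "dy": -0.035, "dz": -0.0175, "fingers": 0.085},
    {"rx": 0, "ry": 0, "rz": 0, "dx": -0.002, "dy": -0.035, "dz": -0.0175, "fingers": 0.085},
    {"rx": 0, "ry": 0, "rz": 0, "dx": -0.002, "dy": -0.035, "dz": -0.0175, "fingers": 0.085},
    {"rx": 0, "ry": 0, "rz": 0, "dx": -0.027, "dy": -0.0185, "dz": 0, "fingers": 0.085},
    {"rx": 0, "ry": 0, "rz": 0, "dx": -0.027, "dy": -0.0185, "dz": 0, "fingers": 0.085},
    {"rx": 0, "ry": 0, "rz": 0, "dx": -0.027, "dy": -0.0185, "dz": 0, "fingers": 0.085},
    {"rx": 0, "ry": 0, "rz": 0, "dx": -0.027, "dy": -0.0185, "dz": 0, "fingers": 0.085},
    {"rx": 0, "ry": 0, "rz": 0, "dx": -0.027, "dy": -0.0185, "dz": 0, "fingers": 0.085},
    {"rx": 0, "ry": 0, "rz": 0, "dx": -0.027, "dy": -0.0185, "dz": 0, "fingers": 0.085},
    {"rx": 0, "ry": 0, "rz": 0, "dx": -0.027, "dy": -0.0185, "dz": 0, "fingers": 0.085},
  ],
)

```text
time_s: 2.8
position: [0.3017, 0.1621, 0.3015]
tool_rot: [[-0.895, 0.446, 0.001], [0.446, 0.895, 0.0], [-0.001, 0.0, -1.0]]
ft_force: [0.2, 1.0, -0.8]
grip_width: 0.085
gripper_force: 0.0
```

>>> arm_command(
  deltas=[
    {"rx": 0, "ry": 0, "rz": 0, "dx": -0.023, "dy": -0.0286, "dz": 0, "fingers": 0.085},
    {"rx": 0, "ry": 0, "rz": 0, "dx": -0.023, "dy": -0.0286, "dz": 0, "fingers": 0.085},
    {"rx": 0, "ry": 0, "rz": 0, "dx": -0.023, "dy": -0.0286, "dz": 0, "fingers": 0.085},
    {"rx": 0, "ry": 0, "rz": 0, "dx": -0.023, "dy": -0.0286, "dz": 0, "fingers": 0.085},
    {"rx": 0, "ry": 0, "rz": 0, "dx": -0.023, "dy": -0.0286, "dz": 0, "fingers": 0.085},
    {"rx": 0, "ry": 0, "rz": 0, "dx": -0.034, "dy": -0.007, "dz": 0, "fingers": 0.085},
    {"rx": 0, "ry": 0, "rz": 0, "dx": -0.034, "dy": -0.007, "dz": 0, "fingers": 0.085},
    {"rx": 0, "ry": 0, "rz": 0, "dx": -0.034, "dy": -0.007, "dz": 0, "fingers": 0.085},
    {"rx": 0, "ry": 0, "rz": 0, "dx": -0.034, "dy": -0.007, "dz": 0, "fingers": 0.085},
    {"rx": 0, "ry": 0, "rz": 0, "dx": 0, "dy": 0, "dz": 0, "fingers": 0.085},
  ],
)

```text
time_s: 3.8
position: [0.452, -0.1038, 0.3004]
tool_rot: [[-0.894, 0.447, -0.001], [0.447, 0.894, 0.0], [0.001, -0.0, -1.0]]
ft_force: [-1.0, 0.1, 0.7]
grip_width: 0.085
gripper_force: 0.0
```

Run:
```python
from h import *
s=env.observe();print(s["q"].round(1) if hasattr(s["q"],"round") else s["q"],s["position"])
W=shot("wrist");cv2.imwrite("pics/w0.png",W["color"]);S=shot("side");T=shot("top")
print(W["eye"].round(3))
for q in("lid_top","lid","mouth"):
    print(q)
    for n,i in(("W",W),("S",S),("T",T)): print(n,[(np.round(t["location"],1),round(t["p"],2),at_z(i,t["location"],.186).round(4)) for t in env.tip_of(q,i)[:2]])
```

```text
[-27.6  10.4  79.2  -0.   90.5 -91.1] [ 0.45197159 -0.10382206  0.30037355]
[ 0.383 -0.069  0.443]
lid_top
W [(array([302.3, 258.2]), 0.81, array([ 0.5001, -0.1058,  0.186 ]))]
S [(array([283.5, 226.2]), 0.56, array([ 0.4943, -0.1019,  0.186 ]))]
T []
lid
W [(array([299.8, 237.4]), 0.65, array([ 0.4816, -0.0993,  0.186 ]))]
S [(array([283.8, 244.5]), 0.77, array([ 0.4754, -0.156 ,  0.186 ])), (array([357. , 262.2]), 0.24, array([ 0.5711, -0.2441,  0.186 ]))]
T []
mouth
W []
S [(array([283.5, 237.3]), 0.81, array([ 0.4822, -0.1355,  0.186 ]))]
T [(array([347.5, 231.6]), 0.85, array([ 0.5026, -0.1002,  0.186 ]))]
```

View pics/w0.png

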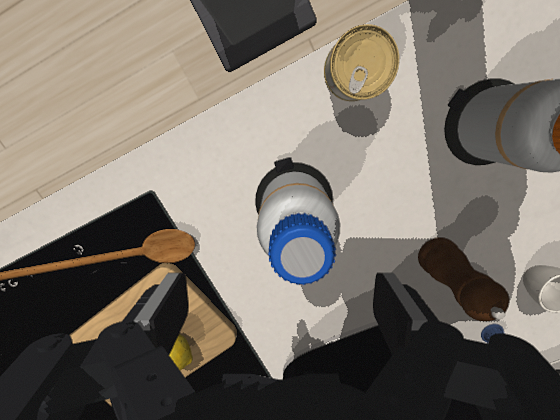

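The wrist view shows the lid's top centred at about (303,257), so it lies at about (0.500, -0.106, 0.186). Next I pre-rotate the wrist and move over it.

>>> arm_command(
  deltas=[
    {"rx": 0, "ry": 0, "rz": -0.145, "dx": 0, "dy": 0, "dz": 0, "fingers": 0.085},
    {"rx": 0, "ry": 0, "rz": -0.145, "dx": 0, "dy": 0, "dz": 0, "fingers": 0.085},
    {"rx": 0, "ry": 0, "rz": -0.145, "dx": 0, "dy": 0, "dz": 0, "fingers": 0.085},
    {"rx": 0, "ry": 0, "rz": -0.145, "dx": 0, "dy": 0, "dz": 0, "fingers": 0.085},
    {"rx": 0, "ry": 0, "rz": -0.145, "dx": 0, "dy": 0, "dz": 0, "fingers": 0.085},
    {"rx": 0, "ry": 0, "rz": -0.145, "dx": 0, "dy": 0, "dz": 0, "fingers": 0.085},
    {"rx": 0, "ry": 0, "rz": -0.145, "dx": 0, "dy": 0, "dz": 0, "fingers": 0.085},
    {"rx": 0, "ry": 0, "rz": -0.145, "dx": 0, "dy": 0, "dz": 0, "fingers": 0.085},
    {"rx": 0, "ry": 0, "rz": 0, "dx": -0.018, "dy": -0.016, "dz": 0.01, "fingers": 0.085},
    {"rx": 0, "ry": 0, "rz": 0, "dx": -0.0175, "dy": -0.0164, "dz": 0.01, "fingers": 0.085},
    {"rx": 0, "ry": 0, "rz": 0, "dx": 0, "dy": 0, "dz": 0, "fingers": 0.085},
  ],
)

```text
time_s: 5.5
position: [0.4991, -0.1036, 0.2795]
tool_rot: [[-0.766, -0.643, -0.002], [-0.643, 0.766, 0.001], [0.001, 0.002, -1.0]]
ft_force: [-1.0, -0.6, 0.1]
grip_width: 0.085
gripper_force: 0.0
```

Run:
```python
from h import *
s=env.observe();print(np.round(s["q"],1),np.round(s["position"],4),np.round(s["tool_rot"],3))
W=shot("wrist");cv2.imwrite("pics/w1.png",W["color"])
m=cv2.inRange(cv2.cvtColor(W["color"],cv2.COLOR_BGR2HSV),(105,150,40),(125,255,255));k,l,st,c=cv2.connectedComponentsWithStats(m);j=1+st[1:,4].argmax();print(st[j],c[j])
for t in env.tip_of("lid_top",W)[:2]:
  print(np.round(t["location"],1),t["p"],[at_z(W,t["location"],z).round(4) for z in(.182,.186,.19)])
```

```text
[ -25.1   16.    75.1    0.    89.1 -155.1] [ 0.4991 -0.1036  0.2795] [[-0.766 -0.643 -0.002]
 [-0.643  0.766  0.001]
 [ 0.001  0.002 -1.   ]]
[ 242  171   76   78 2530] [279.09683794 205.37272727]
[279.2 217.9] 0.69 [array([ 0.5008, -0.1027,  0.182 ]), array([ 0.4998, -0.1036,  0.186 ]), array([ 0.4988, -0.1044,  0.19  ])]
[276.3 201.9] 0.33 [array([ 0.4922, -0.1128,  0.182 ]), array([ 0.4914, -0.1135,  0.186 ]), array([ 0.4905, -0.1141,  0.19  ])]
```

View pics/w1.png

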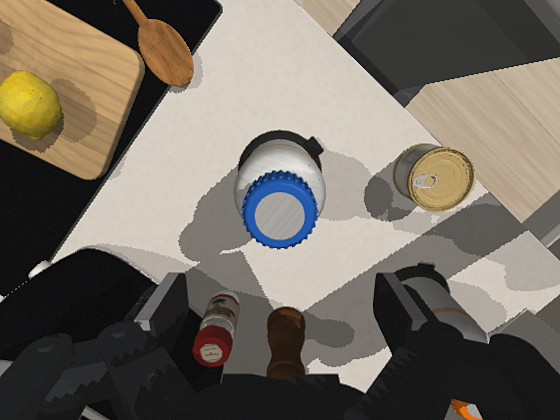

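>>> arm_command(
  deltas=[
    {"rx": 0, "ry": 0, "rz": 0, "dx": 0.0008, "dy": -0.0009, "dz": 0.03, "fingers": 0.085},
    {"rx": 0, "ry": 0, "rz": 0, "dx": 0, "dy": 0, "dz": 0.03, "fingers": 0.085},
    {"rx": 0, "ry": 0, "rz": 0, "dx": 0, "dy": 0, "dz": 0.03, "fingers": 0.085},
    {"rx": 0, "ry": 0, "rz": 0, "dx": 0, "dy": 0, "dz": 0.02, "fingers": 0.085},
    {"rx": 0, "ry": 0, "rz": 0, "dx": 0, "dy": 0, "dz": 0.0145, "fingers": 0.085},
    {"rx": 0, "ry": 0, "rz": 0, "dx": 0, "dy": 0, "dz": 0, "fingers": 0.085},
  ],
)

```text
time_s: 6.2
position: [0.4966, -0.1045, 0.156]
tool_rot: [[-0.766, -0.643, -0.003], [-0.643, 0.766, 0.001], [0.001, 0.002, -1.0]]
ft_force: [0.5, -0.4, 0.7]
grip_width: 0.0849
gripper_force: 0.0
```

Run:
```python
from h import *
s=env.observe();print(np.round(s["position"],4),np.round(s["ft_force"],2),np.round(s["wrist_torque"],3))
S=shot("side");W=shot("wrist")
cv2.imwrite("pics/g0.png",np.hstack([cv2.resize(S["color"][150:300,210:360],(400,400),interpolation=2),cv2.resize(W["color"][120:420,80:480],(400,400))]))
```

```text
[ 0.4966 -0.1045  0.156 ] [ 0.51 -0.36  0.66] [-0.031  0.002 -0.008]
```

View pics/g0.png

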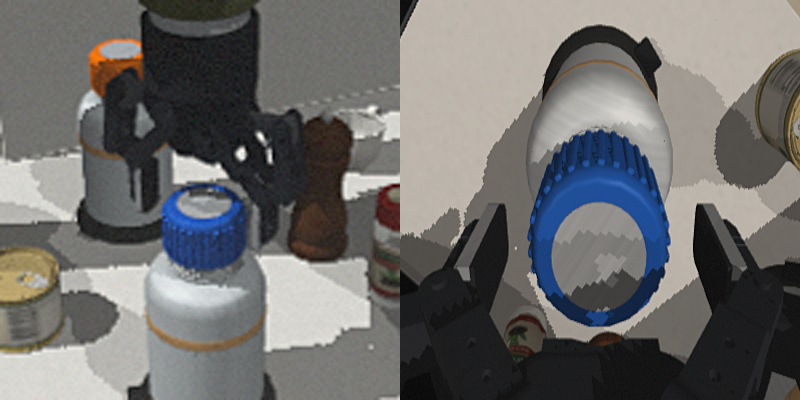

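Run:
```python
from h import *
W=shot("wrist");print(W["eye"].round(4))
for z in(.180,.183,.186,.189,.192):
  c=at_z(W,(283.5,311),z);l=at_z(W,(231+0,311),z);r=at_z(W,(336,311),z);print(z,c.round(4),np.linalg.norm(at_z(W,(209,295),z)-at_z(W,(348,295),z)).round(4))
c=at_z(W,(283.5,311),.186);R=np.array(env.observe()["tool_rot"]);p=np.array(env.observe()["position"]);print("tool",(R.T@(c-p)).round(4))
```

```text
[ 0.4386 -0.1542  0.3006]
0.18 [ 0.5008 -0.1004  0.18  ] 0.0593
0.183 [ 0.4992 -0.1017  0.183 ] 0.0579
0.186 [ 0.4977 -0.103   0.186 ] 0.0564
0.189 [ 0.4961 -0.1044  0.189 ] 0.0549
0.192 [ 0.4946 -0.1057  0.192 ] 0.0534
tool [-0.001   0.0017 -0.0279]
```

>>> arm_command(
  deltas=[
    {"rx": 0, "ry": 0, "rz": 0, "dx": -0.0013, "dy": -0.0007, "dz": 0.004, "fingers": 0.085},
    {"rx": 0, "ry": 0, "rz": 0, "dx": 0, "dy": 0, "dz": 0, "fingers": 0.05},
    {"rx": 0, "ry": 0, "rz": 0, "dx": 0, "dy": 0, "dz": 0, "fingers": 0.05},
    {"rx": 0, "ry": 0, "rz": 0, "dx": 0, "dy": 0, "dz": 0, "fingers": 0.05},
    {"rx": 0, "ry": 0, "rz": 0, "dx": 0, "dy": 0, "dz": 0, "fingers": 0.05},
    {"rx": 0, "ry": 0, "rz": 0, "dx": 0, "dy": 0, "dz": 0, "fingers": 0.05},
    {"rx": 0, "ry": 0, "rz": 0, "dx": 0, "dy": 0, "dz": 0, "fingers": 0.05},
  ],
  squeeze=50,
)

```text
time_s: 7.05
position: [0.4992, -0.1043, 0.1534]
tool_rot: [[-0.766, -0.643, 0.0], [-0.643, 0.766, 0.0], [-0.0, -0.0, -1.0]]
ft_force: [-3.1, 3.0, 6.4]
grip_width: 0.0588
gripper_force: 53.0
```

```bash
cat > o.py <<'E'
from h import *
s=env.observe();R=np.array(s["tool_rot"]);print(round(s["time_s"],2),"pos",np.round(s["position"],4),"F",np.round(s["ft_force"],1),"M",np.round(s["wrist_torque"],3),"g",np.round([s["grip_width"],s["gripper_force"]],4),"yaw",np.degrees(np.arctan2(R[1,0],R[0,0])).round(2),"q6",np.round(s["q"][5],2),"tauq6",np.round(s["joint_efforts"][5],3))
E
python3 o.py
```

```text
7.05 pos [ 0.4992 -0.1043  0.1534] F [-3.1  3.   6.4] M [ 0.339  0.41  -0.02 ] g [ 0.0588 52.9595] yaw -139.99 q6 -155.14 tauq6 -0.014
```

>>> arm_command(
  deltas=[
    {"rx": 0, "ry": 0, "rz": 0.1, "dx": 0, "dy": 0, "dz": 0.00019, "fingers": 0.05},
    {"rx": 0, "ry": 0, "rz": 0.1, "dx": 0, "dy": 0, "dz": 0.00019, "fingers": 0.05},
    {"rx": 0, "ry": 0, "rz": 0.1, "dx": 0, "dy": 0, "dz": 0.00019, "fingers": 0.05},
    {"rx": 0, "ry": 0, "rz": 0.1, "dx": 0, "dy": 0, "dz": 0.00019, "fingers": 0.05},
    {"rx": 0, "ry": 0, "rz": 0.1, "dx": 0, "dy": 0, "dz": 0.00019, "fingers": 0.05},
    {"rx": 0, "ry": 0, "rz": 0.1, "dx": 0, "dy": 0, "dz": 0.00019, "fingers": 0.05},
  ],
)

```text
time_s: 7.65
position: [0.4996, -0.1053, 0.1523]
tool_rot: [[-0.996, -0.094, 0.001], [-0.094, 0.996, -0.002], [-0.001, -0.002, -1.0]]
ft_force: [-1.0, -4.0, 3.5]
grip_width: 0.059
gripper_force: 52.8
```

```bash
python3 o.py
```

```text
7.65 pos [ 0.4996 -0.1053  0.1523] F [-1.  -4.   3.5] M [-0.579  0.141  0.255] g [ 0.059 52.823] yaw -174.58 q6 -120.55 tauq6 -1.111
```

>>> arm_command(
  deltas=[
    {"rx": 0, "ry": 0, "rz": 0.1, "dx": 0, "dy": 0, "dz": 0.00019, "fingers": 0.05},
    {"rx": 0, "ry": 0, "rz": 0.1, "dx": 0, "dy": 0, "dz": 0.00019, "fingers": 0.05},
    {"rx": 0, "ry": 0, "rz": 0.1, "dx": 0, "dy": 0, "dz": 0.00019, "fingers": 0.05},
    {"rx": 0, "ry": 0, "rz": 0.1, "dx": 0, "dy": 0, "dz": 0.00019, "fingers": 0.05},
  ],
)

```text
time_s: 8.05
position: [0.4996, -0.106, 0.1516]
tool_rot: [[-0.954, 0.301, 0.001], [0.301, 0.954, -0.004], [-0.002, -0.003, -1.0]]
ft_force: [-2.5, -8.0, 2.9]
grip_width: 0.059
gripper_force: 52.9
```

```bash
python3 o.py
python3 - <<'E'
from h import *
S=shot("side");W=shot("wrist")
cv2.imwrite("pics/g1.png",np.hstack([cv2.resize(S["color"][150:300,210:360],(400,400),interpolation=2),cv2.resize(W["color"][120:420,80:480],(400,400))]))
E
```

```text
8.05 pos [ 0.4996 -0.106   0.1516] F [-2.5 -8.   2.9] M [-1.191  0.406  0.207] g [ 0.059  52.8989] yaw 162.49 q6 -97.63 tauq6 -1.102
```

View pics/g1.png

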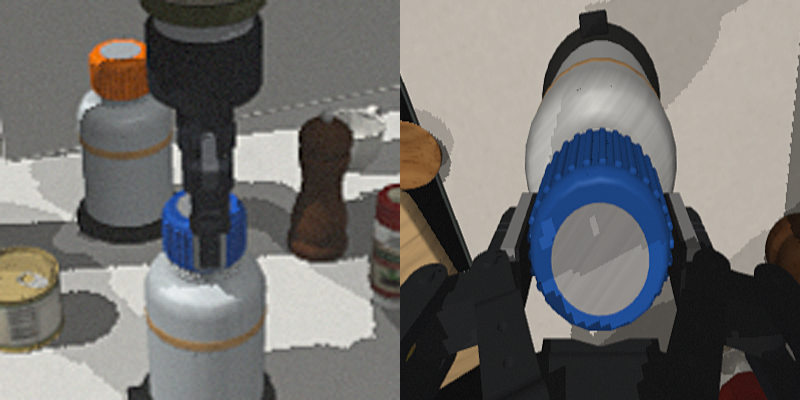

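Mz is about 0.21 N m, which matches free running. I take out the side load (about 2 mm towards -y) and go on.

>>> arm_command(
  deltas=[
    {"rx": 0, "ry": 0, "rz": 0.1, "dx": 0, "dy": -0.002, "dz": 0.00019, "fingers": 0.05},
    {"rx": 0, "ry": 0, "rz": 0.1, "dx": 0, "dy": 0, "dz": 0.00019, "fingers": 0.05},
    {"rx": 0, "ry": 0, "rz": 0.1, "dx": 0, "dy": 0, "dz": 0.00019, "fingers": 0.05},
    {"rx": 0, "ry": 0, "rz": 0.1, "dx": 0, "dy": 0, "dz": 0.00019, "fingers": 0.05},
  ],
)

```text
time_s: 8.55
position: [0.4991, -0.1068, 0.1508]
tool_rot: [[-0.761, 0.648, 0.001], [0.648, 0.761, -0.001], [-0.002, -0.0, -1.0]]
ft_force: [-0.3, -1.4, 3.3]
grip_width: 0.0589
gripper_force: 53.3
```

```bash
python3 o.py
```

```text
8.55 pos [ 0.4991 -0.1068  0.1508] F [-0.3 -1.4  3.3] M [-0.214  0.153  0.26 ] g [ 0.0589 53.3021] yaw 139.58 q6 -74.94 tauq6 -1.117
```

>>> arm_command(
  deltas=[
    {"rx": 0, "ry": 0, "rz": 0.1, "dx": 0, "dy": 0, "dz": 0.00019, "fingers": 0.05},
    {"rx": 0, "ry": 0, "rz": 0.1, "dx": 0, "dy": 0, "dz": 0.00019, "fingers": 0.05},
    {"rx": 0, "ry": 0, "rz": 0.1, "dx": 0, "dy": 0, "dz": 0.00019, "fingers": 0.05},
  ],
)

```text
time_s: 8.85
position: [0.4987, -0.1071, 0.1502]
tool_rot: [[-0.536, 0.844, 0.0], [0.844, 0.536, -0.002], [-0.002, -0.001, -1.0]]
ft_force: [-3.1, -3.3, 4.8]
grip_width: 0.0591
gripper_force: 53.4
```

```bash
python3 o.py
```

```text
8.85 pos [ 0.4987 -0.1071  0.1502] F [-3.1 -3.3  4.8] M [-0.552  0.514  0.217] g [ 0.0591 53.4005] yaw 122.39 q6 -57.75 tauq6 -1.112
```

>>> arm_command(
  deltas=[
    {"rx": 0, "ry": 0, "rz": 0.1, "dx": 0, "dy": 0, "dz": 0.00019, "fingers": 0.05},
    {"rx": 0, "ry": 0, "rz": 0.1, "dx": 0, "dy": 0, "dz": 0.00019, "fingers": 0.05},
  ],
)

```text
time_s: 9.05
position: [0.4984, -0.1073, 0.1498]
tool_rot: [[-0.357, 0.934, -0.0], [0.934, 0.357, -0.002], [-0.002, -0.001, -1.0]]
ft_force: [-5.0, -4.3, 5.2]
grip_width: 0.0587
gripper_force: 53.5
```

```bash
python3 o.py
```

```text
9.05 pos [ 0.4984 -0.1073  0.1498] F [-5.  -4.3  5.2] M [-0.721  0.834  0.245] g [ 0.0587 53.5063] yaw 110.93 q6 -46.29 tauq6 -1.11
```

>>> arm_command(
  deltas=[
    {"rx": 0, "ry": 0, "rz": 0.1, "dx": -0.0004, "dy": -0.0018, "dz": 0.0003, "fingers": 0.05},
    {"rx": 0, "ry": 0, "rz": 0.1, "dx": 0, "dy": 0, "dz": 0.0002, "fingers": 0.05},
    {"rx": 0, "ry": 0, "rz": 0.1, "dx": 0, "dy": 0, "dz": 0.0002, "fingers": 0.05},
  ],
)

```text
time_s: 9.35
position: [0.4977, -0.1075, 0.1493]
tool_rot: [[-0.065, 0.998, 0.002], [0.998, 0.065, -0.001], [-0.001, 0.002, -1.0]]
ft_force: [0.7, -0.2, 4.7]
grip_width: 0.0591
gripper_force: 53.5
```

```bash
python3 o.py
```

```text
9.35 pos [ 0.4977 -0.1075  0.1493] F [ 0.7 -0.2  4.7] M [0.133 0.1   0.244] g [ 0.0591 53.4716] yaw 93.75 q6 -29.29 tauq6 -1.124
```

>>> arm_command(
  deltas=[
    {"rx": 0, "ry": 0, "rz": 0.1, "dx": 0, "dy": 0, "dz": 0.0002, "fingers": 0.05},
    {"rx": 0, "ry": 0, "rz": 0.1, "dx": 0, "dy": 0, "dz": 0.0002, "fingers": 0.05},
  ],
)

```text
time_s: 9.55
position: [0.4974, -0.1075, 0.1488]
tool_rot: [[0.134, 0.991, 0.001], [0.991, -0.134, -0.001], [-0.001, 0.001, -1.0]]
ft_force: [-1.3, 0.5, 6.4]
grip_width: 0.059
gripper_force: 53.6
```

```bash
python3 o.py
```

```text
9.55 pos [ 0.4974 -0.1075  0.1488] F [-1.3  0.5  6.4] M [0.158 0.42  0.23 ] g [ 0.059  53.6361] yaw 82.29 q6 -17.83 tauq6 -1.12
```

>>> arm_command(
  deltas=[
    {"rx": 0, "ry": 0, "rz": 0.1, "dx": 0, "dy": 0, "dz": 0.0003, "fingers": 0.05},
    {"rx": 0, "ry": 0, "rz": 0.1, "dx": 0, "dy": 0, "dz": 0.0003, "fingers": 0.05},
    {"rx": 0, "ry": 0, "rz": 0.1, "dx": 0, "dy": 0, "dz": 0.0002, "fingers": 0.05},
  ],
)

```text
time_s: 9.85
position: [0.4969, -0.1074, 0.1482]
tool_rot: [[0.421, 0.907, -0.0], [0.907, -0.421, -0.0], [-0.0, 0.0, -1.0]]
ft_force: [-4.0, 1.7, 10.4]
grip_width: 0.059
gripper_force: 54.1
```

```bash
python3 o.py
```

```text
9.85 pos [ 0.4969 -0.1074  0.1482] F [-4.   1.7 10.4] M [0.319 0.876 0.198] g [ 0.059  54.0678] yaw 65.1 q6 -0.64 tauq6 -1.12
```

>>> arm_command(
  deltas=[
    {"rx": 0, "ry": 0, "rz": 0.1, "dx": 0, "dy": 0, "dz": 0.0002, "fingers": 0.05},
    {"rx": 0, "ry": 0, "rz": 0.1, "dx": 0, "dy": 0, "dz": 0.0002, "fingers": 0.05},
  ],
)

```text
time_s: 10.05
position: [0.4966, -0.1072, 0.1478]
tool_rot: [[0.593, 0.805, -0.001], [0.805, -0.593, 0.0], [-0.0, -0.001, -1.0]]
ft_force: [-6.7, 3.3, 10.8]
grip_width: 0.0592
gripper_force: 54.2
```

```bash
python3 o.py
```

```text
10.05 pos [ 0.4966 -0.1072  0.1478] F [-6.7  3.3 10.8] M [0.448 1.098 0.231] g [ 0.0592 54.2442] yaw 53.65 q6 10.82 tauq6 -1.119
```

>>> arm_command(
  deltas=[
    {"rx": 0, "ry": 0, "rz": 0.1, "dx": -0.0004, "dy": -0.002, "dz": 0, "fingers": 0.05},
    {"rx": 0, "ry": 0, "rz": 0.1, "dx": 0, "dy": 0, "dz": 0, "fingers": 0.05},
    {"rx": 0, "ry": 0, "rz": 0.1, "dx": 0, "dy": 0, "dz": 0.0001, "fingers": 0.05},
  ],
)

```text
time_s: 10.35
position: [0.496, -0.1066, 0.1474]
tool_rot: [[0.804, 0.594, 0.002], [0.594, -0.804, -0.001], [0.001, 0.002, -1.0]]
ft_force: [1.6, 2.3, 3.4]
grip_width: 0.0589
gripper_force: 54.0
```

```bash
python3 o.py
```

```text
10.35 pos [ 0.496  -0.1066  0.1474] F [1.6 2.3 3.4] M [ 0.301 -0.253  0.384] g [ 0.0589 53.9761] yaw 36.46 q6 27.99 tauq6 -0.94
```

>>> arm_command(
  deltas=[
    {"rx": 0, "ry": 0, "rz": 0.1, "dx": 0, "dy": 0, "dz": 0.0002, "fingers": 0.05},
    {"rx": 0, "ry": 0, "rz": 0.1, "dx": 0, "dy": 0, "dz": 0.0002, "fingers": 0.05},
  ],
)

```text
time_s: 10.55
position: [0.4958, -0.1062, 0.147]
tool_rot: [[0.906, 0.423, 0.001], [0.423, -0.906, 0.0], [0.001, 0.001, -1.0]]
ft_force: [-0.3, 3.3, 4.6]
grip_width: 0.0588
gripper_force: 54.3
```

```bash
python3 o.py
```

```text
10.55 pos [ 0.4958 -0.1062  0.147 ] F [-0.3  3.3  4.6] M [ 0.593 -0.03   0.527] g [ 0.0588 54.2553] yaw 25.03 q6 39.44 tauq6 -0.817
```

The torque has risen about 0.30 N m above the 0.23 N m free-running level, roughly 15 N on the seal: hand-snug. I let go and back off straight up.

>>> arm_command(
  deltas=[
    {"rx": 0, "ry": 0, "rz": 0, "dx": 0, "dy": 0, "dz": 0, "fingers": 0.085},
    {"rx": 0, "ry": 0, "rz": 0, "dx": 0, "dy": 0, "dz": 0, "fingers": 0.085},
    {"rx": 0, "ry": 0, "rz": 0, "dx": 0, "dy": 0, "dz": 0, "fingers": 0.085},
    {"rx": 0, "ry": 0, "rz": 0, "dx": 0, "dy": 0, "dz": 0, "fingers": 0.085},
    {"rx": 0, "ry": 0, "rz": 0, "dx": 0, "dy": 0, "dz": 0, "fingers": 0.085},
    {"rx": 0, "ry": 0, "rz": 0, "dx": 0, "dy": 0, "dz": -0.01, "fingers": 0.085},
    {"rx": 0, "ry": 0, "rz": 0, "dx": 0, "dy": 0, "dz": -0.02, "fingers": 0.085},
    {"rx": 0, "ry": 0, "rz": 0, "dx": 0, "dy": 0, "dz": -0.03, "fingers": 0.085},
    {"rx": 0, "ry": 0, "rz": 0, "dx": 0, "dy": 0, "dz": -0.03, "fingers": 0.085},
    {"rx": 0, "ry": 0, "rz": 0, "dx": 0, "dy": 0, "dz": -0.03, "fingers": 0.085},
    {"rx": 0, "ry": 0, "rz": 0, "dx": 0, "dy": 0, "dz": 0, "fingers": 0.085},
  ],
)

```text
time_s: 11.65
position: [0.4965, -0.107, 0.271]
tool_rot: [[0.905, 0.426, 0.008], [0.426, -0.905, -0.004], [0.005, 0.006, -1.0]]
ft_force: [-0.2, -1.1, -0.3]
grip_width: 0.0853
gripper_force: 0.0
```

```bash
python3 o.py
python3 - <<'E'
from h import *
S=shot("side");W=shot("wrist")
cv2.imwrite("pics/end.png",np.hstack([cv2.resize(S["color"][130:330,190:390],(400,400),interpolation=2),cv2.resize(W["color"],(400,400))]))
E
```

```text
11.65 pos [ 0.4965 -0.107   0.271 ] F [-0.2 -1.1 -0.3] M [-0.001  0.007  0.022] g [0.0853 0.    ] yaw 25.22 q6 39.24 tauq6 0.004
```

View pics/end.png

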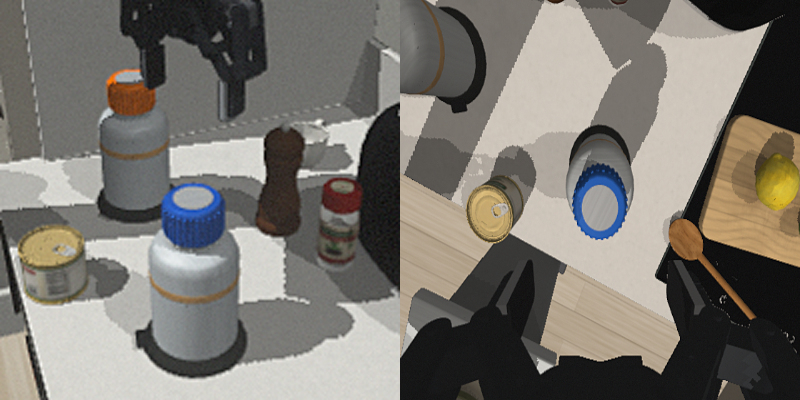

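The lid (crop 192,215) sits lower, the gripper is clear above it, and the tin, mill and jar stand where they were.

```bash
python3 -c "
from rig import env
print(env.close_job())"
```

```text
the job is handed in; nothing more can be done
None
```

I screwed the blue lid down until the torque had risen about 0.30 N m above free-running (roughly 15 N on the seal; snug is about 0.25 N m), then let go; in the last pictures the tin, mill and jar stand where they were. The job is handed in, but no verdict came back.

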